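Push the cast candle out of its tube mould

ROBOT

A 7-joint arm with a two-finger parallel gripper is mounted at the origin on the work surface. World frame = base frame: x ahead of the robot, y to its left, z up, the work surface at z = 0. Lengths are in mm, angles in rad, forces in N, time in s.
With the tool pointing down it reaches from about 400 to 875 mm from the base axis. Payload 4.4 kg.
Tool frame: the origin (TCP) lies between the finger pads; the fingertips stand ctrl.finger_overhang ahead of it and the grasp point (between the pads) lies 11 mm behind it (ctrl.finger_overhang is the distance from the TCP to the fingertips, in mm); z points along the fingers, y is the direction in which the jaws open and shut (so a half turn about z gives the same grasp; the last joint's range is limited). The gripper opens to 85 mm and grips with 20 to 120 N. Pads are 22 mm wide; open, the fingers measure 114 mm over their backs; the gripper's body (76 mm by 85 mm) begins 54 mm behind the grasp point. The pads swing forward as they close: fully open they stand 13 mm farther back than shut.
Start: joints at [-1.279, 0.628, 0.038, 1.517, -0.027, 0.996, -0.02], TCP at [227.616, 608.859, 211.813] pointing down, gripper open.
Joint ranges: [-3.06, 3.06], [-0.37, 2.12], [-1.25, 1.32], [0.18, 2.47], [-1.1, 4.24], [0.23, 1.98], [-2.94, 2.94]. Speed limits (rad/s): [2.57, 2.57, 3.14, 3.14, 3.14, 3.14, 3.14].

INTERFACE

Orientations are given as [roll, pitch, yaw] about the fixed x, y, z axes, in that order (R = Rz(yaw) Ry(pitch) Rx(roll)).
In Python, from cell import ctrl gives the robot as it stands. The module is installed in compiled form; this text tells all that it offers.
- The arm moves only by the tool step_arm, never from a script. Its argument "deltas" is a list that holds one entry, the list of rows, each a list of 7 numbers: the opening, from 0 (shut) to 1 (fully open), then the shift along the world's x, y, z in mm, then the turn, a rotation vector about the world's x, y, z in rad. In form: [[[grip, tx, ty, tz, rx, ry, rz], ...]]. A call has 1 to 10 rows; each row shifts and turns the commanded pose from where the row before left it; what a row does not reach is not made up. A row lasts 1/12 s, in which the tool goes at most 41.7 mm and 7.16 degrees, less where a joint would pass 70% of its speed; a pose out of reach is approached as far as the arm can. A call is refused whole if a number of a shift passes 41.7 or a number of a turn 0.125, either way. A call with a gripper value outside its range is refused whole. The fingers move at their own pace and stop on an object; the grip force is fixed at half the most. Time passes only in rows, so rows that do not move let the fingers close. It gives the time, the measured TCP pose, the force and the opening at its end, in the units of the state.
- ctrl.read_state(): the state, without advancing time (a new reading comes with each control period).
- ctrl.get_image(name): name is "scene" or "top"; returns (picture, depth): 420x560x3 uint8, red, green, blue; 420x560 float32, mm along the optical axis (not along the pixel's ray), 0 where there is no reading.
- ctrl.camera_info(name): a dict with "intrinsics" (3x3 intrinsics, pixels), "rvec" (rotation vector, rad) and "tvec" (3), from world to camera coordinates, as OpenCV has them. Camera axes: x right, y down, z forward; pixel columns grow to the right and rows downward; lengths in mm; the calibration is good to about 2 mm. A picture is of the moment at which its call begins. camera_info takes no time and is no camera call.
- ctrl.finish_job(): hands the job in, once; it reports no verdict.
The state is a dict: "clock": time; "qpos": joint angles; "qd": joint speeds; "tau": joint torques, N m; "eef_pos": TCP position; "tool_rot": TCP orientation; "force": force on the tool from outside, world axes, zero at the start; "torque": the same for the moment, N m; "width": finger opening in mm.
Only numpy, scipy, OpenCV 4.12 (cv2) and the standard library are available. Lean on these libraries where they do the work, as an engineer would, in place of code of your own. Each camera call takes 0.05 s, during which the arm holds its last target.

TASK

Pick up the wooden push rod from its rest and use it to drive the yellow candle right out of its clear tube mould, from the end away from the runner, so that it lies on the runner completely clear of the tube; the gripper must not touch the wax. Then lay the rod back in its rest as it was, with the blue candle still in its mould and nothing knocked over.

Things in the scene. Friction and masses are not known exactly. Their poses are not given: they have to be found in the camera images.
- rod_mid (a point): wooden push rod, 200 mm long, 150 g; this point is the centre of its red square handle (60 mm long, 28 x 28 mm), where it is to be gripped. Its x axis runs along the rod to the pushing head: from here the 20 mm shaft runs forward to a 28 mm wide head whose flat face is at x = 140 mm; a 20 mm stub runs back to x = -60 mm. It starts level in its rest.
- rod_tip (a point): centre of the flat face of the push rod's head, 140 mm ahead of rod_mid; same axes
- rod_rest: fixed wooden rest on a 180 x 75 mm base, 10 mm thick, with two V saddles (at x = 75 mm under the shaft and x = -48 mm under the stub, 14 mm thick, rising to about 58 mm, open upwards). Origin: on the table below where rod_mid lies when the rod is in the rest (rod_mid 50 mm above it, rod's x along the rest's x).
- yellow_stand: stand that holds the yellow candle. Wooden, base 225 x 70 mm, fixed; it carries a clear tube mould and a runner in line along x. Origin: on the table under the middle of the tube; z up; +x is the way out along the runner. A sprung rubber pad in the roof of the tube (housing up to 124 mm above the table) at x = 20 mm grips the candle: driving it takes about 6 to 15 N until its rear end is past the pad.
- yellow_tube (a point): middle of the yellow stand's clear tube, on its bore axis, 90 mm above the table; axes as the stand's. The tube is level, 90 mm long (x from -45 to +45 mm), bore 42 mm, 52 mm over the end hoops, open at both ends.
- yellow_runner (a point): middle of the cork floor of the yellow stand's runner, 67 mm above the table, 109 mm along x from the tube's middle. The floor, 2 mm lower than the bore, is 46 mm wide between side rails 15 mm high and runs from just outside the tube (x = 47 mm in the stand's frame) to an end stop at x = 167 mm.
- yellow_candle_mid (a point): centre of the yellow wax candle, a cylinder 40 mm in diameter and 80 mm long, 100 g, lying along its x axis inside the clear tube of the yellow stand (axis 89 mm above the table, centre within about 10 mm of the tube's middle); the wick is at its +x end, on the runner's side
- blue_stand: a second stand exactly like the yellow one, holding the blue candle; same frame and sizes. To be left alone.
- blue_candle_mid (a point): centre of the blue candle, same size and placing in the blue stand; must stay in its tube
- violet_votive: thick violet glass votive, 74 mm wide, 70 mm high; a loose bystander standing upright; origin at the centre of its underside, z up
- cobalt_votive: thick cobalt-blue glass votive, 74 mm wide, 70 mm high; a loose bystander standing upright; origin at the centre of its underside, z up
- red_votive: thick red glass votive, 74 mm wide, 70 mm high; a loose bystander standing upright; origin at the centre of its underside, z up
- green_vase: green vase, 112 mm wide, 140 mm high; a loose bystander standing upright; origin at the centre of its underside, z up
- clay_bottle: white ceramic bottle, 72 mm wide, 160 mm high; a loose bystander standing upright; origin at the centre of its underside, z up
Mind the look-alikes: they are no part of the job. What is meant by the part that bears rod_mid is not grey or turquoise, and is the larger of those in its own colour.

How it is judged:
By the outcome, as a careful person would: the job done as asked, in the order asked, and still so for the second after the job is handed in, with the robot touching nothing.
It also fails if it takes over 48 s, if anything falls off the work surface, if the arm or the gripper's body presses on something with over 40 N, if the wrist force passes 120 N, or if a joint passes its speed limit or range.

## Working session

There is one attempt and no reset: what is moved stays moved. The work goes in short steps, Python scripts to look and compute and a tool call to move; the robot and the scene stay as the last step left them, time stands still between calls to the robot, and variables do not carry over. Pictures are saved under pics/ and viewed, and the job is handed in when it is done.

Besides the shell and the picture viewer there is one more tool, called after ">>>" as a command line: name --argument value ..., lists and objects as JSON in quotes. step_arm: Moves the arm, as the interface text tells. Its arguments: {"type":"object","properties":{"deltas":{"type":"array"}},"required":["deltas"]}

```bash
mkdir -p pics
cat > h.py <<'E'
import numpy as np, cv2
from cell import ctrl
def cam(n):
    c=ctrl.camera_info(n); K=np.array(c['intrinsics'],float).reshape(3,3); R=cv2.Rodrigues(np.array(c['rvec'],float))[0]; t=np.array(c['tvec'],float).ravel()
    return K,R,t
def ray(n,u,v):
    K,R,t=cam(n); d=R.T@np.linalg.inv(K)@np.array([u,v,1.]); return -R.T@t,d
def onz(n,u,v,z):
    o,d=ray(n,u,v); return o+d*(z-o[2])/d[2]
def proj(n,P):
    K,R,t=cam(n); p=(R@np.asarray(P,float).T).T+t if np.ndim(P)>1 else R@np.asarray(P,float)+t
    q=(K@p.T).T; return q[...,:2]/q[...,2:]
def cloud(n,dep):
    K,R,t=cam(n); v,u=np.mgrid[:dep.shape[0],:dep.shape[1]]
    p=np.stack([(u-K[0,2])/K[0,0]*dep,(v-K[1,2])/K[1,1]*dep,dep],-1)
    return (p-t)@R
E
python3 - <<'E'
from h import *
for n in('scene','top'):
    p,d=ctrl.get_image(n); cv2.imwrite(f'pics/{n}0.png',p[:,:,::-1]); np.savez(f'pics/{n}0.npz',p=p,d=d)
    K,R,t=cam(n); print(n,K.tolist(),(-R.T@t).round(),R[2].round(2))
print(ctrl.read_state(),ctrl.finger_overhang)
E
```

```text
scene [[516.5609237493259, 0.0, 279.88762750411183], [0.0, 516.5609237493259, 207.14171740259872], [0.0, 0.0, 1.0]] [1500. -961. 1102.] [-0.58  0.55 -0.6 ]
top [[501.99314338840867, 0.0, 279.53421505875775], [0.0, 501.99314338840867, 201.34644014837022], [0.0, 0.0, 1.0]] [ 307.  -45. 1433.] [ 0.16  0.01 -0.99]
{'clock': 0.1, 'qpos': array([-1.27882536,  0.62926216,  0.03844896,  1.51823878, -0.02696716,
        0.99630504, -0.01999046]), 'qd': array([-0.0007104 , -0.00142256, -0.00014205, -0.00212054, -0.00087086,
        0.00126412, -0.00119578]), 'tau': array([ 2.99546191e-03, -5.64541268e+01,  1.23072267e+00, -1.93974406e+01,
        1.13771239e-02,  5.44085138e-03, -5.79995998e-06]), 'eef_pos': array([227.40166735, 608.30532741, 210.98498149]), 'tool_rot': array([-3.13989803e+00,  4.69136880e-05,  2.78384639e+00]), 'force': array([-0.15449567, -0.12695251,  0.33815925]), 'torque': array([ 0.04415824, -0.02281644, -0.06871175]), 'width': 85.44085606195661} 8.0
```

View pics/scene0.png

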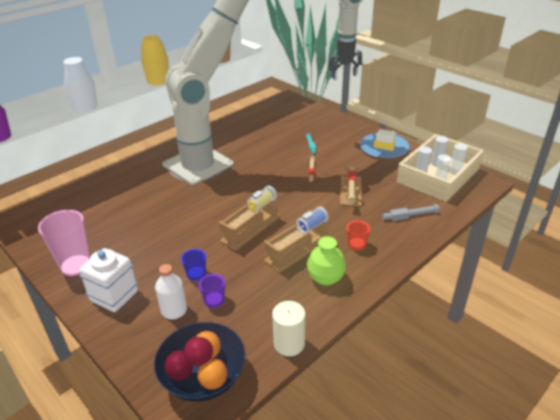

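View pics/top0.png

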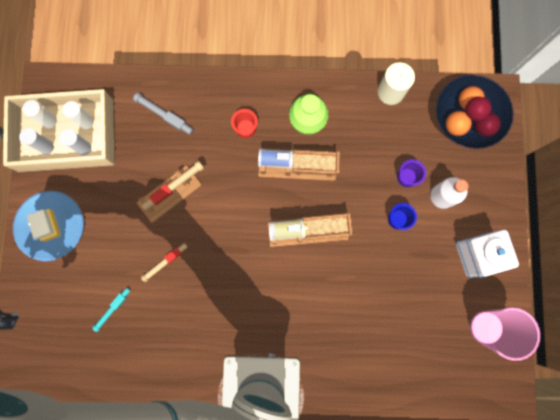

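The top view shows four rod-like things: grey at (162,113), turquoise at (111,309), a small red-handled rod lying on the table at (164,262), and a larger red-handled rod in the wooden rest at (172,186). The one in the rest fits: it isn't grey or turquoise, and it is the larger red one. The yellow stand is at (310,229) and the blue one at (298,161). I'll enlarge these to confirm.

Run:
```python
import cv2,numpy as np
a=cv2.imread('pics/top0.png'); b=cv2.imread('pics/scene0.png')
A=cv2.resize(a[140:290,120:220],None,fx=4,fy=4,interpolation=2)
B=cv2.resize(a[140:250,250:360],None,fx=3.6,fy=3.6,interpolation=2)
cv2.imwrite('pics/c1.png',np.hstack([A,cv2.copyMakeBorder(B,0,600-B.shape[0],0,0,0)]))
cv2.imwrite('pics/c2.png',cv2.resize(b[125:275,210:380],None,fx=4,fy=4,interpolation=2))
```

```text
(no output)
```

View pics/c1.png

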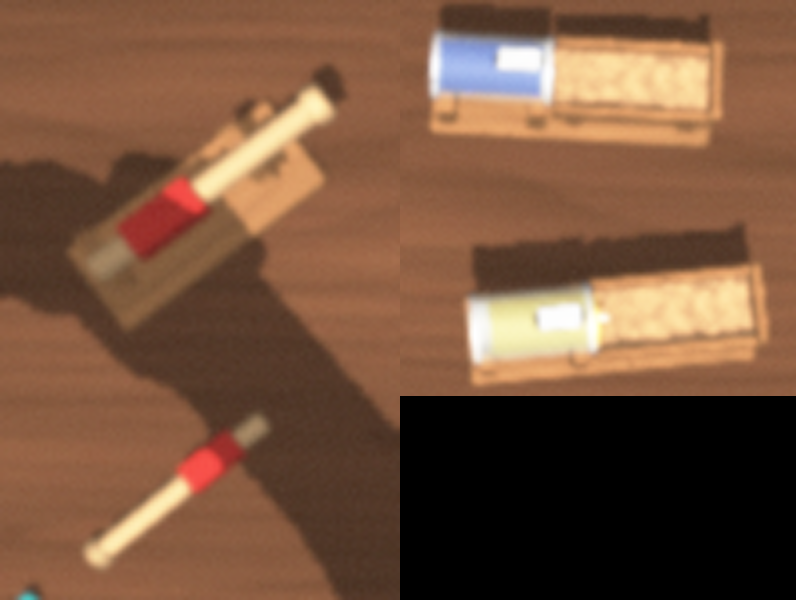

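View pics/c2.png

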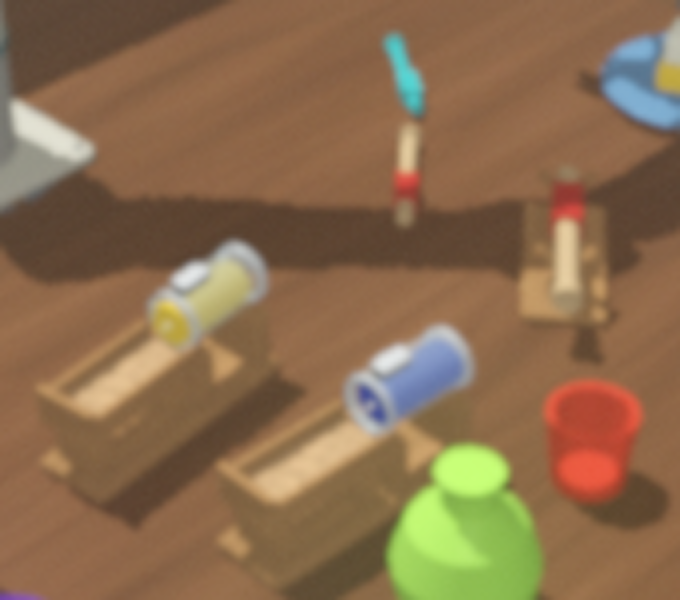

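The crops confirm it: the larger red-handled rod lies in the rest, with its head pointing up-right in the top view. The yellow tube is on the left of its stand and the runner goes right, so I push from the left end. Next I measure from both views.

```bash
cat > meas.py <<'E'
from h import *
from scipy.optimize import least_squares
def load(n,k):
    z=np.load(f'pics/{n}{k}.npz'); return z['p'],z['d']
def tri(uvs):
    A=np.zeros((3,3));b=np.zeros(3)
    ds=[]
    for n,u,v in uvs:
        o,d=ray(n,u,v); d/=np.linalg.norm(d); M=np.eye(3)-np.outer(d,d); A+=M;b+=M@o; ds.append((o,M))
    x=np.linalg.solve(A,b); return x,[np.linalg.norm(M@(x-o)) for o,M in ds]
E
python3 - <<'E'
from meas import *
for n,boxs in(('top',{'rod':(130,155,215,220),'yst':(262,205,360,252),'bst':(250,140,350,185)}),('scene',{'rod':(335,160,370,210),'yst':(215,180,282,252),'bst':(260,200,335,270)})):
    p,d=load(n,0); C=cloud(n,d); hsv=cv2.cvtColor(p,cv2.COLOR_RGB2HSV)
    H,S,V=[hsv[...,i].astype(int) for i in range(3)]
    for k,(x0,y0,x1,y1) in boxs.items():
        m=np.zeros(d.shape,bool); m[y0:y1,x0:x1]=1
        if k=='rod':
            r=m&((H<6)|(H>174))&(S>170)&(V>70)
            v,u=np.nonzero(r); P=C[r]; print(n,'red',r.sum(),u.mean(),v.mean(),cv2.minAreaRect(np.c_[u,v].astype(np.float32)),np.median(P,0).round(1),np.percentile(P[:,2],[5,50,95]).round(1))
        zz=C[...,2]; 
        print(n,k,'z hist',np.histogram(zz[m&(d>0)],bins=np.arange(-10,150,10))[0])
        if k in('yst','bst'):
            w=m&(zz>75)&(zz<150); r=w&(((H>20)&(H<35)&(S>90)) if k=='yst' else ((H>100)&(H<130)&(S>90)))
            fl=m&(zz>60)&(zz<75)&(d>0)
            for nm,q in(('above75',w),('wax',r),('floor',fl)):
                v,u=np.nonzero(q); 
                if len(u)>5: print('  ',nm,q.sum(),cv2.minAreaRect(np.c_[u,v].astype(np.float32)),np.median(C[q],0).round(1), C[q].max(0).round())
E
```

```text
top red 207 160.30434782608697 194.04830917874395 ((160.2200164794922, 193.9600372314453), (10.60000228881836, 20.000003814697266), 53.13010025024414) [539.9 294.8  63.1] [54.8 63.1 67.9]
top rod z hist [2109 2242  390    5    4   69  387  290    3    0    0    0    0    0
    0]
top yst z hist [1375 1256  198    5    3    4   20  660  189  209   96  255  246   74
    1]
   above75 967 ((310.25244140625, 228.02474975585938), (22.388336181640625, 81.89155578613281), 84.2894058227539) [446.7 -80.3 105.1] [497. -10. 130.]
   floor 763 ((309.2115478515625, 228.5895538330078), (22.059518814086914, 76.60160827636719), 84.64418029785156) [ 460.9 -162.5   66.7] [493. -18.  75.]
top bst z hist [1258 1143  320   17   15    7   33  622  221  222   91  203  258   65
    3]
   above75 931 ((298.6889343261719, 161.03280639648438), (80.2424087524414, 21.879968643188477), 2.726310968399048) [636.6 -46.  104.6] [672.  22. 132.]
   wax 28 ((269.0, 154.0), (2.0, 12.0), 90.0) [650.7  -6.  113.5] [653.  11. 118.]
   floor 754 ((298.91986083984375, 162.5220947265625), (77.26148223876953, 20.91841506958007
[... 597 characters left out ...]
 75.96376037597656) [ 465.1 -102.6   98.6] [476. -31. 114.]
   floor 551 ((249.447509765625, 229.24301147460938), (49.32246398925781, 60.17631530761719), 81.63410949707031) [ 467.6 -161.8   68.1] [650. -13.  75.]
scene bst z hist [ 690 1349  605  154  128   91  108  450  294  347  277  257  218   81
   77]
   above75 1509 ((297.0, 234.5), (69.0, 74.0), 90.0) [ 667.6 -118.6   99.2] [831.  22. 146.]
   wax 86 ((312.5991516113281, 222.1403350830078), (7.928410530090332, 24.351545333862305), 70.70995330810547) [661.9 -31.8 102.9] [669.   6. 112.]
   floor 595 ((290.0645446777344, 235.714111328125), (73.99702453613281, 50.23155212402344), 23.33403968811035) [ 639.6 -122.6   67.9] [790.  18.  75.]
```

```bash
cat > m2.py <<'E'
from meas import *
def line(P):
    c=np.median(P,0); 
    for _ in range(5):
        U=np.linalg.svd(P-P.mean(0))[2][0]; m=P.mean(0); r=(P-m)@np.array([-U[1],U[0]]); k=abs(r)<2.5*r.std()+.5; P=P[k]
    s=(P-m)@U; return m,U,np.percentile(s,[1,99]),r.std()
E
python3 - <<'E'
from m2 import *
def rect(P): 
    r=cv2.minAreaRect(P[:,:2].astype(np.float32)); return [np.round(x,2) for x in r]
for n in('top','scene'):
    p,d=load(n,0); C=cloud(n,d); X=C[d>0].reshape(-1,3); pc=p[d>0]
    hsv=cv2.cvtColor(p,cv2.COLOR_RGB2HSV)[d>0].astype(int)
    print(n)
    inb=lambda x0,x1,y0,y1,z0,z1:(X[:,0]>x0)&(X[:,0]<x1)&(X[:,1]>y0)&(X[:,1]<y1)&(X[:,2]>z0)&(X[:,2]<z1)
    q=inb(480,660,190,360,53,75); P=X[q]; m,U,e,s=line(P[:,:2]); print('rod',q.sum(),m.round(1),U.round(4),e.round(1),s.round(2),rect(P), np.degrees(np.arctan2(U[1],U[0])).round(2))
    red=q&((hsv[:,0]<8)|(hsv[:,0]>172))&(hsv[:,1]>150); print('red',red.sum(),X[red].mean(0).round(1),rect(X[red]),np.percentile(X[red][:,2],[10,50,90]))
    for nm,b in(('y',(400,520,-240,10)),('b',(590,700,-210,40))):
        f=inb(*b,62,70); 
        print(nm,'floor',f.sum(),X[f].mean(0).round(1))
        a=inb(*b,60,86); print('  runner',rect(X[a]))
        t=inb(*b,98,118); m,U,e,s=line(X[t][:,:2]); print('  tube',t.sum(),m.round(1),U.round(4),e.round(1),(m+U*e.mean()).round(1),np.degrees(np.arctan2(U[1],U[0])).round(2),rect(X[t]),np.percentile(X[t][:,2],[90,98]))
        h=inb(*b,119,128); print('  pad',h.sum(),X[h].mean(0).round(1))
E
```

```text
top
rod 594 [559.9 271.6] [-0.6422  0.7665] [-103.8   89.5] 7.69 [array([565.67, 266.8 ]), array([ 53.26, 198.68]), np.float64(39.12)] 129.96
red 222 [540.1 295.2  62.8] [array([540.65, 296.14]), array([29.15, 58.17]), np.float64(38.95)] [58.63077802 63.26570409 67.23366974]
y floor 624 [ 459.6 -160.    66.3]
  runner [array([ 455.83, -123.7 ]), array([ 61.01, 216.62]), np.float64(6.52)]
  tube 505 [446.3 -55.1] [-0.1372  0.9905] [-48.8  42.2] [446.8 -58.3] 97.89 [array([447.64, -58.57]), array([47.86, 93.16]), np.float64(7.12)] [115.27746703 117.32981491]
  pad 77 [449.5 -76.2 123.9]
b floor 578 [ 638.9 -124.4   66.2]
  runner [array([640.86, -88.53]), array([216.94,  62.38]), np.float64(88.31)]
  tube 466 [639.6 -18.9] [-0.067  -0.9978] [-41.   46.8] [639.4 -21.8] -93.84 [array([642.27, -22.08]), array([89.55, 48.82]), np.float64(89.18)] [115.19766521 117.18141769]
  pad 70 [641.2 -39.7 122.6]
scene
rod 228 [563.6 266.3] [ 0.6397 -0.7686] [-95.7 101.3] 10.66 [array([564.31, 263.64]), array([ 51.7 , 199.25]), np.float64(39.09)] -50.23
red 62 [543.2 292.4  65. ] [array([543.27, 292.73]), array([25.6 , 60.18]), np.float64(39.26)] [60.75009862 64.64614042 68.78657467]
y floor 287 [ 462.1 -155.1   66.7]
  runner [array([ 458.66, -123.46]), array([ 70.05, 226.54]), np.float64(5.96)]
  tube 246 [459.8 -64.8] [ 0.046  -0.9989] [-51.   44.3] [459.6 -61.4] -87.36 [array([451.02, -60.74]), array([47.1 , 98.51]), np.float64(3.18)] [115.98088966 117.41007639]
  pad 47 [451.7 -74.8 122.8]
b floor 367 [ 642.  -119.    66.9]
  runner [array([641.02, -92.66]), array([222.29,  65.96]), np.float64(88.15)]
  tube 258 [653.7 -24.2] [-0.0056 -1.    ] [-44.2  46.4] [653.7 -25.3] -90.32 [array([645.89, -25.75]), array([93.96, 51.6 ]), np.float64(86.81)] [115.70867091 116.98151361]
  pad 53 [644.2 -46.5 123. ]
```

Measurements agree between the two views:

| Item | Position (mm) | Direction and checks |
|---|---|---|
| rod_mid | about (541, 295) | yaw about -50.9°, handle top 63-65 mm, so the centre is at about 50 |
| Yellow tube middle | about (449, -59) | stand yaw about -83.5°, runner floor 66.5, pad housing 123-124 |

Heights and sizes match the text, so I move now.

>>> step_arm --deltas '[[[1,19.6,-19.6,-4,0,0,-0.033],[1,19.6,-19.6,-4,0,0,-0.033],[1,19.6,-19.6,-4,0,0,-0.033],[1,19.6,-19.6,-4,0,0,-0.033],[1,19.6,-19.6,-4,0,0,-0.033],[1,19.6,-19.6,-4,0,0,-0.033],[1,19.6,-19.6,-4,0,0,-0.033],[1,19.6,-19.6,-4,0,0,-0.033],[1,19.6,-19.6,-4,0,0,-0.033],[1,19.6,-19.6,-4,0,0,-0.033]]]'

```text
clock: 0.93
eef_pos: [424.2, 411.6, 171.3]
tool_rot: [-3.141, -0.0, 2.452]
force: [0.9, 0.0, -0.1]
width: 85.6
```

>>> step_arm --deltas '[[[1,19.6,-19.6,-4,0,0,-0.033],[1,19.6,-19.6,-4,0,0,-0.033],[1,19.6,-19.6,-4,0,0,-0.033],[1,19.6,-19.6,-4,0,0,-0.033],[1,19.6,-19.6,-4,0,0,-0.033],[1,19.6,-19.6,-4,0,0,-0.033],[1,0,0,0,0,0,0],[1,0,0,0,0,0,0]]]'

```text
clock: 1.6
eef_pos: [542.2, 292.8, 147.1]
tool_rot: [-3.14, 0.001, 2.252]
force: [1.1, 0.5, 0.0]
width: 85.4
```

Run:
```python
from h import *
ims=[]
for n,(x0,y0,x1,y1) in(('top',(100,110,250,250)),('scene',(300,100,400,220))):
    p,d=ctrl.get_image(n); np.savez(f'pics/{n}1.npz',p=p,d=d); 
    q=p[:,:,::-1].copy()
    r=np.array([.6307,-.776,0]);M=np.array([541,295,50.])
    q=cv2.resize(q[y0:y1,x0:x1],None,fx=3.5,fy=3.5,interpolation=2)
    for s in(-60,-30,0,30,140):
        u,v=proj(n,M+r*s+[0,0,10]); cv2.circle(q,(int((u-x0+.5)*3.5),int((v-y0+.5)*3.5)),2,(255,0,0),-1)
    ims.append(cv2.copyMakeBorder(q[:,:400],0,600-q.shape[0],0,0,0))
cv2.imwrite('pics/g1.png',np.hstack(ims))
```

```text
(no output)
```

View pics/g1.png

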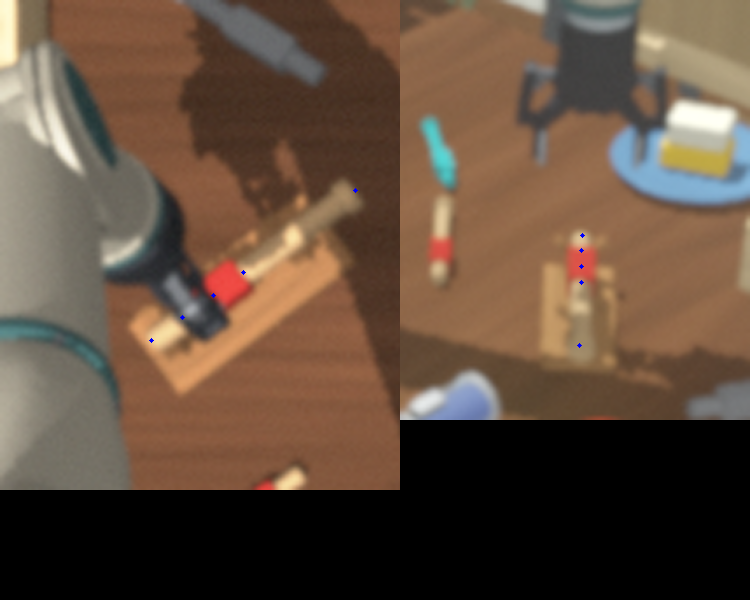

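Run:
```python
from m2 import *
for n in('top','scene'):
  p,d=load(n,0); C=cloud(n,d); hsv=cv2.cvtColor(p,cv2.COLOR_RGB2HSV).astype(int)
  r=np.array([.6307,-.776]);nn=np.array([.776,.6307]);M=np.array([541,295.])
  s=(C[...,:2]-M)@r; l=(C[...,:2]-M)@nn
  q=(d>0)&(abs(l)<22)&(C[...,2]>52)&(s>-70)&(s<150)
  for a,b in((-62,-56),(-40,-32),(-28,28),(35,65),(85,125),(126,142)):
    k=q&(s>a)&(s<b); 
    if k.sum()>3: print(n,a,b,k.sum(),'lat',l[k].min().round(1),l[k].max().round(1),l[k].mean().round(1),'z',np.percentile(C[...,2][k],[50,90]).round(1))
  k=(d>0)&(abs(l)<14)&(C[...,2]>45)&(s>-90)&(s<170); print('ext',np.percentile(s[k],[0,1,99,100]).round(1))
  red=(d>0)&((hsv[...,0]<8)|(hsv[...,0]>172))&(hsv[...,1]>140)&(abs(l)<30)&(abs(s)<60); print('red s',np.percentile(s[red],[1,50,99]).round(1))
```

```text
top -62 -56 20 lat -20.6 21.1 -0.2 z [56.3 62.2]
top -40 -32 19 lat -10.0 7.9 -1.6 z [56.8 59.8]
top -28 28 216 lat -14.2 15.1 -0.7 z [63.3 67.2]
top 35 65 70 lat -20.4 16.5 0.2 z [57.4 61.7]
top 85 125 93 lat -10.5 10.8 0.5 z [58.5 62.1]
top 126 142 41 lat -12.6 15.5 -0.4 z [60.3 64.3]
ext [-61.9 -59.2 136.  137.9]
red s [-29.3  -0.8  27.5]
scene -62 -56 4 lat -5.6 5.6 0.0 z [57.5 58.5]
scene -40 -32 6 lat -20.0 16.5 -1.8 z [61.2 64.1]
scene -28 28 66 lat -15.1 13.2 -0.9 z [64.4 68.8]
scene 35 65 30 lat -17.6 20.9 -1.9 z [59.3 64.3]
scene 85 125 35 lat -10.2 7.1 -1.4 z [59.2 62.5]
scene 126 142 28 lat -13.1 11.1 0.1 z [59.4 64.8]
ext [-60.6 -58.8 146.2 148.2]
red s [-50.    2.6  31.6]
```

Lateral fit is good to about 1 mm. I shift by (-1.7, +1.8), go down to TCP z 39 and look at the numbers before closing.

>>> step_arm --deltas '[[[1,-1.7,1.8,-14,0,0,0.001],[1,0,0,-14,0,0,0],[1,0,0,-14,0,0,0],[1,0,0,-14,0,0,0],[1,0,0,-14,0,0,0],[1,0,0,-14,0,0,0],[1,0,0,-14,0,0,0],[1,0,0,-10,0,0,0],[1,0,0,0,0,0,0],[1,0,0,0,0,0,0]]]'

```text
clock: 2.53
eef_pos: [538.7, 297.9, 39.6]
tool_rot: [-3.141, -0.001, 2.258]
force: [-0.8, 0.7, -1.1]
width: 85.2
```

>>> step_arm --deltas '[[[1,1.8,-3.0,0,0,0,-0.004],[1,0,0,0,0,0,0],[1,0,0,0,0,0,0],[0.5,0,0,0,0,0,0],[0.5,0,0,0,0,0,0]]]'

```text
clock: 2.95
eef_pos: [541.6, 294.2, 40.3]
tool_rot: [3.141, -0.0, 2.253]
force: [0.2, 0.8, -0.8]
width: 63.8
```

>>> step_arm --deltas '[[[0.3,0,0,0,0,0,0],[0.2,0,0,0,0,0,0],[0,0,0,0,0,0,0],[0,0,0,0,0,0,0],[0,0,0,0,0,0,0],[0,0,0,0,0,0,0]]]'

```text
clock: 3.45
eef_pos: [541.8, 294.5, 40.0]
tool_rot: [3.14, 0.0, 2.253]
force: [1.1, 0.9, 0.9]
width: 25.2
```

>>> step_arm --deltas '[[[0,0,0,5,0,0,0],[0,0,0,10,0,0,0],[0,0,0,20,0,0,0],[0,0,0,25,0,0,0],[0,0,0,25,0,0,0],[0,0,0,25,0,0,0],[0,0,0,0,0,0,0],[0,0,0,0,0,0,0]]]'

```text
clock: 4.12
eef_pos: [541.9, 294.2, 151.7]
tool_rot: [3.139, 0.0, 2.252]
force: [-0.4, -0.6, -2.0]
width: 25.6
```

```bash
cat > look.py <<'E'
from h import *
def look(k,bt,bs,f=3.5):
    ims=[]
    for n,(x0,y0,x1,y1) in(('top',bt),('scene',bs)):
        p,d=ctrl.get_image(n); np.savez(f'pics/{n}{k}.npz',p=p,d=d)
        q=cv2.resize(p[y0:y1,x0:x1,::-1],None,fx=f,fy=f,interpolation=2)[:600,:400]
        ims.append(cv2.copyMakeBorder(q,0,600-q.shape[0],0,0,0))
    cv2.imwrite(f'pics/l{k}.png',np.hstack(ims))
    s=ctrl.read_state(); print(s['clock'],s['eef_pos'],s['tool_rot'],s['force'],s['torque'],s['width'])
E
python3 -c "
from look import *
look(2,(100,110,212,260),(300,100,412,240))"
```

```text
4.2167 [540.22942411 293.51982358 149.20801842] [-3.13946618e+00 -5.09926232e-04  2.25273031e+00] [ 0.41710877 -0.75841919 -2.76741269] [ 0.04002983  0.05969779 -0.03460577] 25.26425185918452
```

View pics/l2.png

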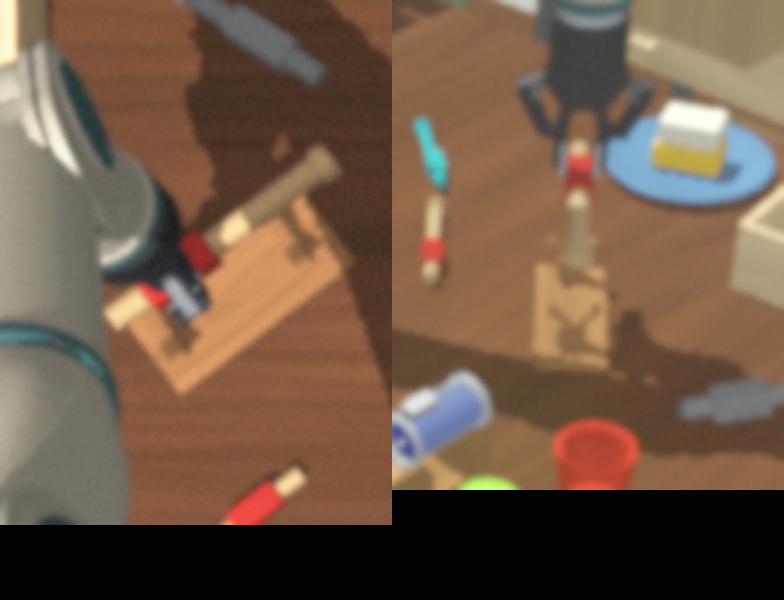

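The rod is held and out of the rest; the handle sits between the fingers in both views. I check its tilt from depth and work out the pre-push pose.

```bash
cat > rod.py <<'E'
from meas import *
def rodfit(k,mid,yaw,z):
  # mid xy guess, yaw rad heading; report centreline by section
  r=np.array([np.cos(yaw),np.sin(yaw)]);nn=np.array([-r[1],r[0]])
  for n in('top','scene'):
    p,d=load(n,k); C=cloud(n,d); s=(C[...,:2]-mid)@r; l=(C[...,:2]-mid)@nn
    hsv=cv2.cvtColor(p,cv2.COLOR_RGB2HSV).astype(int)
    q=(d>0)&(abs(l)<22)&(abs(C[...,2]-z)<30)
    for a,b in((-60,-36),(40,70),(70,100),(100,125),(128,142)):
      e=q&(s>a)&(s<b)
      if e.sum()>5: print(n,a,b,e.sum(),'lat %.1f'%l[e].mean(),'mid %.1f'%((np.percentile(l[e],3)+np.percentile(l[e],97))/2),'ztop %.1f %.1f'%tuple(np.percentile(C[...,2][e],[60,90])))
    e=q&(abs(l)<12)&(s<170)&(s>-80); print(n,'ext',np.percentile(s[e],[1,99,100]).round(1))
E
python3 - <<'E'
from rod import *
rodfit(2,np.array([540.3,294.0]),2.2527-np.pi,160)
E
```

```text
top -60 -36 75 lat -0.6 mid 0.4 ztop 169.8 172.5
top 40 70 90 lat 0.1 mid 1.7 ztop 169.8 172.9
top 70 100 92 lat 0.4 mid 1.5 ztop 169.2 172.7
top 100 125 74 lat 0.6 mid 1.9 ztop 169.2 172.7
top 128 142 44 lat 0.2 mid 2.2 ztop 172.4 175.3
top ext [-59.2 136.8 138.1]
scene -60 -36 13 lat -2.5 mid -2.2 ztop 170.4 171.3
scene 40 70 30 lat -1.3 mid -1.2 ztop 170.5 173.0
scene 70 100 30 lat -1.1 mid -0.9 ztop 170.0 171.9
scene 100 125 20 lat -0.3 mid -0.6 ztop 170.5 171.9
scene 128 142 43 lat -1.3 mid -0.3 ztop 168.2 172.0
scene ext [-57.8 145.9 146.3]
```

Run:
```python
from meas import *
yaw=np.radians(-83.5);r=np.array([np.cos(yaw),np.sin(yaw)]);nn=np.array([-r[1],r[0]]);T=np.array([449,-59.])
for n in('top','scene'):
  p,d=load(n,0);C=cloud(n,d);s=(C[...,:2]-T)@r;l=(C[...,:2]-T)@nn;z=C[...,2]
  ok=(d>0)&(abs(l)<45)&(s>-70)&(s<190)
  for a,b,z0,z1 in((-48,-40,98,120),(-38,-20,98,120),(-20,5,98,120),(0,40,119,130),(36,48,98,120),(50,80,62,72),(80,110,62,72),(110,140,62,72),(140,165,62,72),(55,160,76,88)):
    q=ok&(s>a)&(s<b)&(z>z0)&(z<z1)
    if q.sum()>5:print(n,(a,b,z0),q.sum(),'lat %.1f'%l[q].mean(),np.percentile(l[q],[2,98]).round(1),'z %.1f'%np.median(z[q]))
  for nm,q in(('tube ext',ok&(z>95)&(z<119)&(abs(l)<12)),('pad ext',ok&(z>119.5)&(z<132)),('runner end',ok&(z>60)&(z<90)&(abs(l)<20))):print(n,nm,np.percentile(s[q],[1,99]).round(1))
```

```text
top (-48, -40, 98) 48 lat -1.9 [-23.6  21.8] z 110.8
top (-38, -20, 98) 117 lat -2.5 [-23.1  20.4] z 109.8
top (-20, 5, 98) 155 lat -2.5 [-23.9  21. ] z 110.3
top (0, 40, 119) 76 lat -1.4 [-9.1  6.3] z 124.0
top (36, 48, 98) 58 lat 0.4 [-20.5  21.7] z 108.7
top (50, 80, 62) 170 lat -0.7 [-27.2  21.9] z 66.6
top (80, 110, 62) 172 lat -0.3 [-22.1  22.3] z 66.7
top (110, 140, 62) 171 lat 0.1 [-26.8  22.2] z 66.6
top (140, 165, 62) 142 lat 0.5 [-23.3  22.6] z 67.5
top (55, 160, 76) 197 lat -0.3 [-30.4  29.1] z 81.1
top tube ext [-46.   45.6]
top pad ext [-5.6 33.2]
top runner end [ 49.1 169.6]
scene (-48, -40, 98) 15 lat 7.4 [-14.2  22.5] z 111.2
scene (-38, -20, 98) 55 lat 8.3 [-18.   24.2] z 111.4
scene (-20, 5, 98) 58 lat 10.1 [-11.3  23.6] z 110.0
scene (0, 40, 119) 40 lat 0.7 [-9.3  9.6] z 123.5
scene (36, 48, 98) 54 lat 3.9 [-21.5  22.2] z 108.9
scene (50, 80, 62) 78 lat -1.8 [-27.1  29.5] z 67.6
scene (80, 110, 62) 77 lat -3.1 [-27.5  30.7] z 67.8
scene (110, 140, 62) 80 lat -0.2 [-27.5  32.2] z 67.5
scene (140, 165, 62) 34 lat 9.0 [-23.1  33. ] z 68.3
scene (55, 160, 76) 151 lat 0.9 [-32.1  31.4] z 81.0
scene tube ext [-45.7  56.7]
scene pad ext [-24.   41.3]
scene runner end [-40.5 176.6]
```

>>> step_arm --deltas '[[[0,-11.8,-14.4,0,0,0,-0.056],[0,-11.8,-14.4,0,0,0,-0.056],[0,-11.8,-14.4,0,0,0,-0.056],[0,-11.8,-14.4,0,0,0,-0.056],[0,-11.8,-14.4,0,0,0,-0.056],[0,-11.8,-14.4,0,0,0,-0.056],[0,-11.8,-14.4,0,0,0,-0.056],[0,-11.8,-14.4,0,0,0,-0.056],[0,-11.8,-14.4,0,0,0,-0.056],[0,-11.8,-14.4,0,0,0,-0.056]]]'

```text
clock: 5.05
eef_pos: [421.5, 148.9, 148.8]
tool_rot: [-3.139, 0.001, 1.69]
force: [1.4, -0.1, -1.6]
width: 25.4
```

>>> step_arm --deltas '[[[0,0,0,-10,0,0,0],[0,0,0,-15,0,0,0],[0,0,0,-15,0,0,0],[0,0,0,-15,0,0,0],[0,0,0,-10,0,0,0],[0,0,0,-5,0,0,0],[0,0,0,0,0,0,0],[0,0,0,0,0,0,0],[0,0,0,0,0,0,0]]]'

```text
clock: 5.8
eef_pos: [423.4, 150.0, 80.0]
tool_rot: [3.141, 0.0, 1.693]
force: [-0.6, -0.1, -1.5]
width: 25.5
```

```bash
python3 -c "
from look import *
look(3,(190,160,302,300),(235,120,347,260))
from rod import *
s=ctrl.read_state();rodfit(3,s['eef_pos'][:2],s['tool_rot'][2]-np.pi,90)"
```

```text
5.9 [423.66167402 150.17127694  80.32670541] [ 3.14061553e+00 -2.87734647e-04  1.69273821e+00] [-0.46877053  0.61546727 -1.87552171] [ 0.02339589 -0.00981983 -0.01474484] 25.304995881650942
top 40 70 82 lat -0.5 mid -0.1 ztop 97.9 100.7
top 70 100 83 lat -0.4 mid 0.1 ztop 97.4 100.2
top 100 125 70 lat -0.1 mid 0.6 ztop 98.1 101.5
top 128 142 40 lat -0.2 mid 0.2 ztop 101.2 104.4
top ext [ 17.4 168.4 169.8]
scene -60 -36 19 lat 5.4 mid 5.2 ztop 99.0 103.4
scene 40 70 38 lat 4.5 mid 2.8 ztop 98.6 102.8
scene 70 100 38 lat 5.2 mid 3.7 ztop 99.3 104.1
scene 100 125 33 lat 5.4 mid 5.1 ztop 97.9 102.0
scene 128 142 43 lat 3.3 mid 2.0 ztop 98.0 104.2
scene ext [-56.3 168.5 169.9]
```

View pics/l3.png

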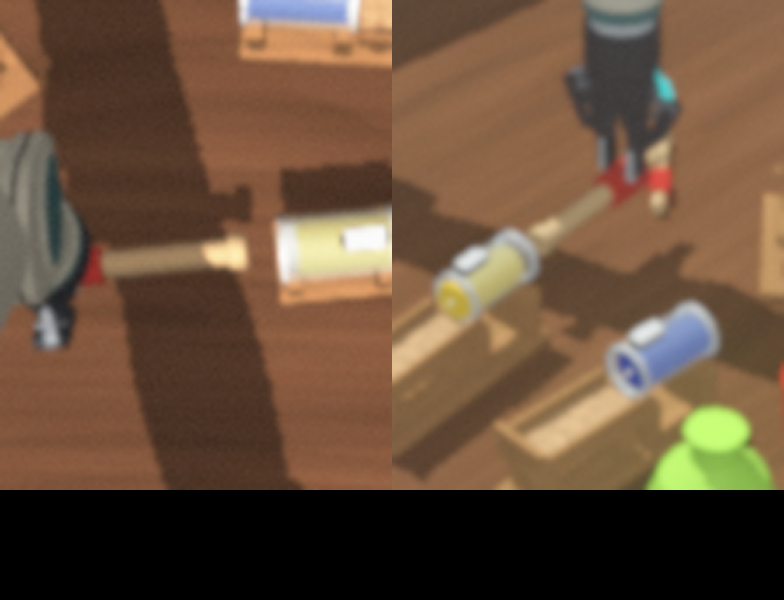

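The tip is about 26 mm short of the tube mouth, with rod and tube axes in line to within ~1.5 mm in the top view (head at crop (232,254), hoop centre at (287,250)) and level. I advance into the mouth and check the force.

>>> step_arm --deltas '[[[0,0.1,-6.1,-0.3,0,0,0],[0,0.3,-6.0,0,0,0,0],[0,0.7,-6.0,0,0,0,0],[0,0.8,-6.0,0,0,0,0],[0,0.7,-6.0,0,0,0,0],[0,0.8,-6.0,0,0,0,0],[0,0,0,0,0,0,0]]]'

```text
clock: 6.48
eef_pos: [427.0, 112.1, 79.6]
tool_rot: [3.142, 0.001, 1.69]
force: [-0.7, 0.5, -0.8]
width: 25.6
```

```bash
python3 -c "
from look import *
look(4,(210,170,322,300),(215,140,327,280))"
```

```text
6.5833 [426.79478702 113.63074067  79.52365096] [-3.14157476e+00 -1.57349466e-04  1.69182892e+00] [ 0.18224172 -0.43149843 -0.98504747] [ 0.02853992 -0.01168212  0.05635781] 25.40810096676638
```

View pics/l4.png

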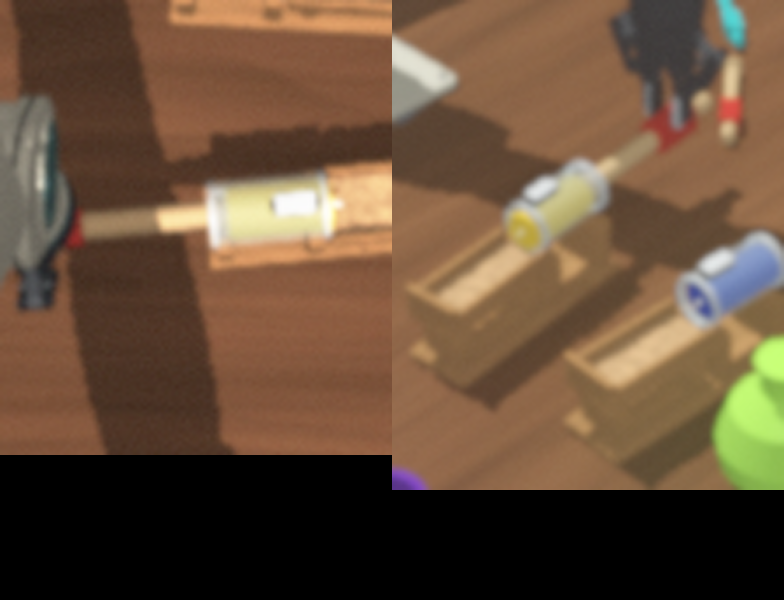

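The head has entered the tube cleanly (top crop, shaft entering the hoop at (215,215)) with no force. I push on slowly.

>>> step_arm --deltas '[[[0,0.5,-4.0,0,0,0,0],[0,0.5,-4.0,0,0,0,0],[0,0.5,-4.0,0,0,0,0],[0,0.5,-4.0,0,0,0,0],[0,0.5,-4.0,0,0,0,0]]]'

```text
clock: 7.0
eef_pos: [428.4, 98.2, 79.5]
tool_rot: [-3.141, -0.005, 1.697]
force: [-1.8, 11.9, -0.8]
width: 25.5
```

>>> step_arm --deltas '[[[0,0.5,-4.0,0,0,0,0],[0,0.5,-4.0,0,0,0,0],[0,0.5,-4.0,0,0,0,0],[0,0.5,-4.0,0,0,0,0],[0,0.5,-4.0,0,0,0,0],[0,0.5,-4.0,0,0,0,0],[0,0.5,-4.0,0,0,0,0]]]'

```text
clock: 7.58
eef_pos: [431.9, 70.2, 79.5]
tool_rot: [-3.14, -0.005, 1.697]
force: [-2.4, 11.0, -0.9]
width: 25.3
```

```bash
python3 -c "
from look import *
look(5,(240,170,352,300),(215,140,327,280))"
```

```text
7.6833 [432.05962564  69.04680879  79.50487836] [-3.14057567 -0.00365629  1.69607084] [-1.07928048  8.01903759 -0.78556666] [ 1.81451003  0.28820376 -0.0174    ] 25.524864238564774
```

View pics/l5.png

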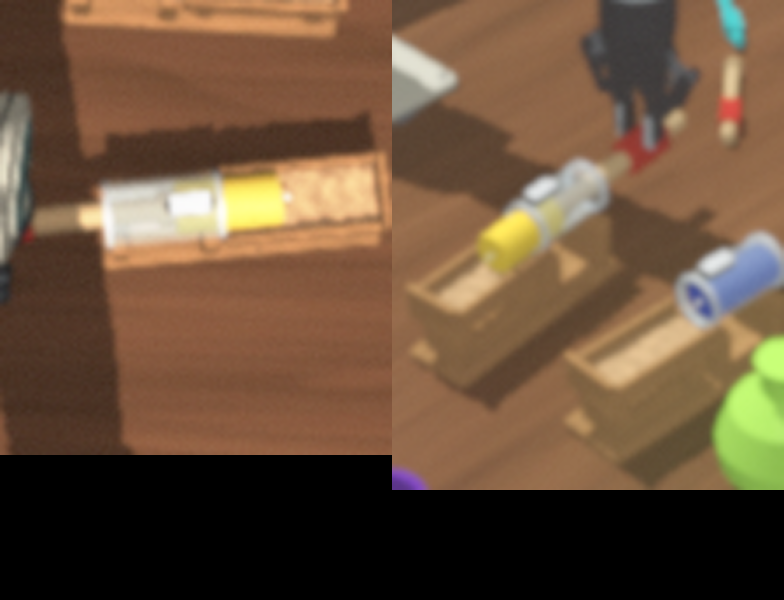

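The candle is half out: its wax front is at crop (285,200), past the tube end at 222. The push takes 8-12 N. I continue.

>>> step_arm --deltas '[[[0,0.5,-4.0,0,0,0,0],[0,0.5,-4.0,0,0,0,0],[0,0.5,-4.0,0,0,0,0],[0,0.5,-4.0,0,0,0,0],[0,0.5,-4.0,0,0,0,0],[0,0.5,-4.0,0,0,0,0],[0,0.5,-4.0,0,0,0,0],[0,0.5,-4.0,0,0,0,0]]]'

```text
clock: 8.35
eef_pos: [436.7, 34.2, 79.5]
tool_rot: [3.142, -0.0, 1.694]
force: [0.0, 0.6, -1.7]
width: 25.2
```

>>> step_arm --deltas '[[[0,0.5,-4.0,0,0,0,0],[0,0.5,-4.0,0,0,0,0],[0,0.4,-3.0,0,0,0,0],[0,0.4,-3.0,0,0,0,0],[0,0.3,-2.5,0,0,0,0],[0,0.2,-2.0,0,0,0,0],[0,0,0,0,0,0,0]]]'

```text
clock: 8.93
eef_pos: [439.1, 14.9, 79.5]
tool_rot: [3.141, 0.0, 1.692]
force: [0.8, -0.2, -1.7]
width: 25.1
```

```bash
python3 -c "
from look import *
look(6,(240,170,352,300),(215,140,327,280))"
```

```text
9.0333 [439.02089204  15.32733279  79.51265494] [3.14157062e+00 4.84113721e-05 1.69259247e+00] [ 0.06616286  0.16727243 -1.6010491 ] [0.06124855 0.02647373 0.00836974] 25.33478769203378
```

View pics/l6.png

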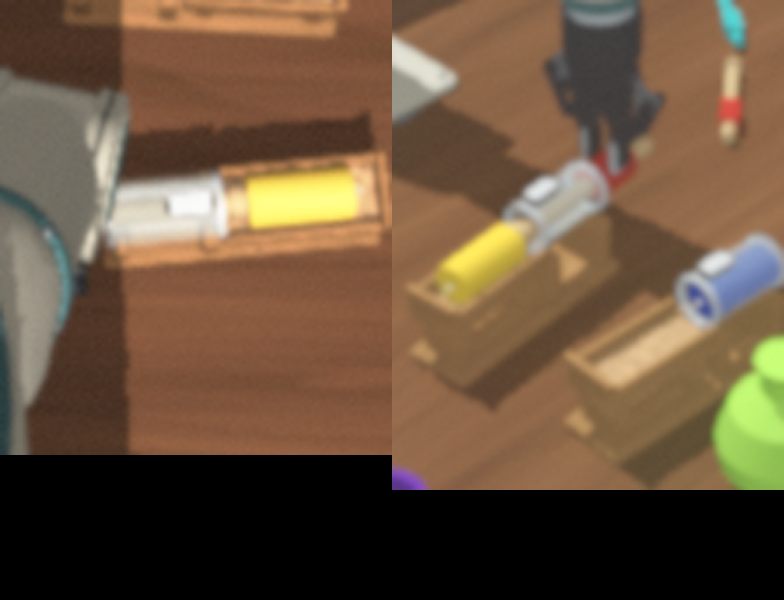

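The candle is entirely on the runner: its rear is at crop x=247 and the tube end at 228, about 14 mm clear and short of the end stop. I retract along the axis.

>>> step_arm --deltas '[[[0,-0.6,5.0,0,0,0,0],[0,-1.1,9.0,0,0,0,0],[0,-1.2,10.0,0,0,0,0],[0,-1.3,10.0,0,0,0,0],[0,-1.2,10.0,0,0,0,0],[0,-1.3,10.0,0,0,0,0],[0,-1.2,10.0,0,0,0,0],[0,-1.3,10.0,0,0,0,0],[0,-1.2,10.0,0,0,0,0],[0,-1.3,10.0,0,0,0,0]]]'

```text
clock: 9.87
eef_pos: [426.8, 111.2, 79.5]
tool_rot: [-3.141, -0.0, 1.694]
force: [0.6, 0.0, -1.9]
width: 25.6
```

>>> step_arm --deltas '[[[0,-1.2,10.0,0,0,0,0],[0,-1.3,10.0,0,0,0,0],[0,-1.2,10.0,0,0,0,0],[0,-1.3,10.0,0,0,0,0],[0,0,0,15,0,0,0],[0,0,0,20,0,0,0],[0,0,0,20,0,0,0],[0,0,0,15,0,0,0],[0,0,0,0,0,0,0],[0,0,0,0,0,0,0]]]'

```text
clock: 10.7
eef_pos: [422.6, 150.2, 149.9]
tool_rot: [3.14, -0.001, 1.693]
force: [-0.3, 0.5, -1.0]
width: 25.4
```

>>> step_arm --deltas '[[[0,11.9,14.4,0,0,0,0.056],[0,11.9,14.4,0,0,0,0.056],[0,11.9,14.4,0,0,0,0.056],[0,11.9,14.4,0,0,0,0.056],[0,11.9,14.4,0,0,0,0.056],[0,11.9,14.4,0,0,0,0.056],[0,11.9,14.4,0,0,0,0.056],[0,11.9,14.4,0,0,0,0.056],[0,11.9,14.4,0,0,0,0.056],[0,11.9,14.4,0,0,0,0.056]]]'

```text
clock: 11.53
eef_pos: [540.6, 294.0, 147.4]
tool_rot: [-3.138, -0.001, 2.255]
force: [0.3, -0.2, -1.8]
width: 25.3
```

>>> step_arm --deltas '[[[0,0,0,-15,0,0,0],[0,0,0,-15,0,0,0],[0,0,0,-15,0,0,0],[0,0,0,-10,0,0,0],[0,0,0,0,0,0,0],[0,0,0,0,0,0,0],[0,0,0,0,0,0,0]]]'

```text
clock: 12.12
eef_pos: [541.6, 293.6, 94.7]
tool_rot: [3.141, -0.0, 2.253]
force: [0.7, 0.4, -2.2]
width: 25.0
```

```bash
python3 -c "
from look import *
look(7,(100,110,212,260),(300,100,412,240))
from rod import *
s=ctrl.read_state();rodfit(7,s['eef_pos'][:2],s['tool_rot'][2]-np.pi,s['eef_pos'][2]+10.5)"
```

```text
12.2167 [541.95081414 293.7830226   95.35821188] [3.13992816e+00 1.57650776e-04 2.25263258e+00] [ 0.1181588  -0.12632076 -1.64148636] [ 0.0727668   0.06820176 -0.01725714] 25.551423069054355
top -60 -36 68 lat -2.2 mid -1.4 ztop 112.7 116.0
top 40 70 83 lat -1.7 mid -1.0 ztop 113.1 116.4
top 70 100 85 lat -1.3 mid -0.3 ztop 113.4 115.6
top 100 125 72 lat -0.9 mid 0.6 ztop 112.8 116.5
top 128 142 35 lat -1.6 mid -0.5 ztop 114.5 119.1
top ext [-61.  135.8 137.1]
scene -60 -36 15 lat -2.2 mid -1.6 ztop 115.2 118.1
scene 40 70 28 lat -1.8 mid -2.2 ztop 115.4 117.4
scene 70 100 31 lat -1.9 mid -1.7 ztop 114.2 118.0
scene 100 125 20 lat -2.0 mid -2.0 ztop 114.9 116.5
scene 128 142 47 lat -0.8 mid -0.8 ztop 111.4 120.0
scene ext [-61.4 143.6 153. ]
```

View pics/l7.png

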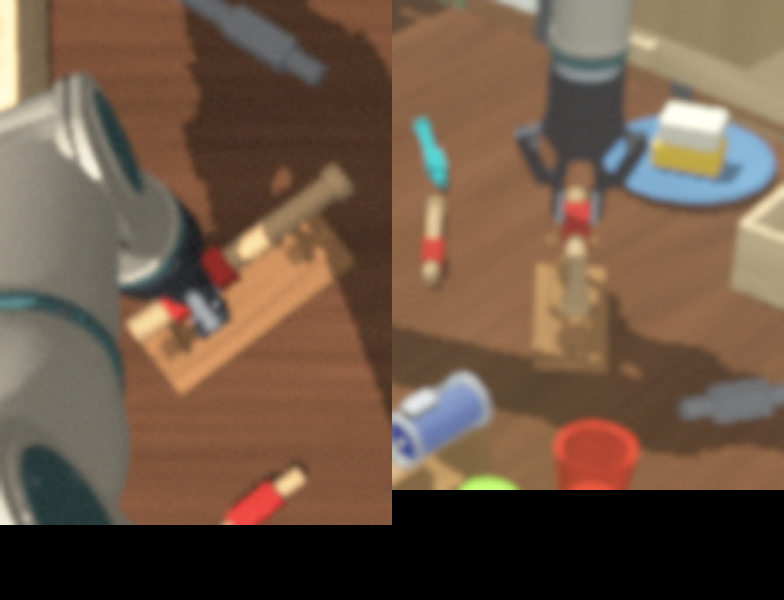

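>>> step_arm --deltas '[[[0,0.5,0.6,-12,0,0,0],[0,0,0,-12,0,0,0],[0,0,0,-10,0,0,0],[0,0,0,-8,0,0,0],[0,0,0,-5,0,0,0],[0,0,0,0,0,0,0],[0,0,0,0,0,0,0]]]'

```text
clock: 12.8
eef_pos: [541.7, 293.9, 47.0]
tool_rot: [-3.141, -0.0, 2.253]
force: [-0.1, 0.3, -1.8]
width: 25.4
```

>>> step_arm --deltas '[[[0,0,0.3,-3,0,0,0],[0,0,0,-2,0,0,0],[0,0,0,-1.5,0,0,0],[0,0,0,0,0,0,0],[0,0,0,0,0,0,0]]]'

```text
clock: 13.22
eef_pos: [541.8, 294.4, 41.1]
tool_rot: [3.141, 0.0, 2.253]
force: [0.1, 0.6, -1.9]
width: 25.6
```

>>> step_arm --deltas '[[[0,0,0,-1.0,0,0,0],[0,0,0,0,0,0,0],[0,0,0,0,0,0,0]]]'

```text
clock: 13.47
eef_pos: [542.0, 294.5, 40.2]
tool_rot: [3.141, 0.0, 2.253]
force: [0.0, 0.4, -1.6]
width: 25.6
```

>>> step_arm --deltas '[[[0,0,0,-0.6,0,0,0],[0,0,0,0,0,0,0],[0,0,0,0,0,0,0]]]'

```text
clock: 13.72
eef_pos: [542.0, 294.5, 39.9]
tool_rot: [3.141, 0.0, 2.253]
force: [-0.6, 0.3, 3.9]
width: 25.3
```

Contact with the saddles (force went from -1.6 to +3.9 N), at the same pose as the pick. I open gently.

>>> step_arm --deltas '[[[0.4,0,0,0,0,0,0],[0.5,0,0,0,0,0,0],[0.7,0,0,0,0,0,0],[1,0,0,0,0,0,0],[1,0,0,0,0,0,0],[1,0,0,0,0,0,0],[1,0,0,0,0,0,0]]]'

```text
clock: 14.3
eef_pos: [541.8, 294.3, 39.3]
tool_rot: [-3.142, -0.0, 2.253]
force: [0.2, 0.3, 0.4]
width: 85.5
```

>>> step_arm --deltas '[[[1,0,0,5,0,0,0],[1,0,0,12,0,0,0],[1,0,0,20,0,0,0],[1,0,0,25,0,0,0],[1,0,0,25,0,0,0],[1,0,0,25,0,0,0],[1,0,0,25,0,0,0],[1,-15,20,15,0,0,0],[1,-15,20,0,0,0,0],[1,-15,20,0,0,0,0]]]'

```text
clock: 15.13
eef_pos: [497.5, 355.2, 194.4]
tool_rot: [3.137, 0.0, 2.251]
force: [-0.8, 1.0, -0.7]
width: 85.5
```

>>> step_arm --deltas '[[[1,-20,25,0,0,0,0],[1,-20,25,0,0,0,0],[1,-20,25,0,0,0,0],[1,-20,25,0,0,0,0],[1,-20,20,0,0,0,0],[1,-20,20,0,0,0,0],[1,0,0,0,0,0,0],[1,0,0,0,0,0,0],[1,0,0,0,0,0,0]]]'

```text
clock: 15.88
eef_pos: [377.5, 493.9, 192.3]
tool_rot: [3.141, 0.001, 2.253]
force: [0.1, 0.0, 0.2]
width: 84.9
```

Run:
```python
from look import *
look(8,(120,140,232,280),(300,110,412,250))
from meas import *
for k in(0,8):
  for n in('top','scene'):
    p,d=load(n,k); C=cloud(n,d); hsv=cv2.cvtColor(p,cv2.COLOR_RGB2HSV).astype(int)
    r=np.array([.6307,-.776]);nn=np.array([.776,.6307]);M=np.array([541,295.])
    s=(C[...,:2]-M)@r; l=(C[...,:2]-M)@nn;o=[]
    for a,b in((-60,-36),(-28,28),(85,125),(126,142)):
      e=(d>0)&(abs(l)<15)&(C[...,2]>52)&(C[...,2]<80)&(s>a)&(s<b); o.append((int(e.sum()),l[e].mean().round(1),np.median(C[...,2][e]).round(1)))
    e=(d>0)&(abs(l)<12)&(C[...,2]>45)&(C[...,2]<80)&(s>-90)&(s<170)
    print(k,n,o,np.percentile(s[e],[1,99]).round(1))
p,d=load('top',8);cv2.imwrite('pics/t8.png',p[:,:,::-1])
```

```text
15.9833 [378.37158979 493.06833799 191.99876571] [3.14082629e+00 9.78309724e-04 2.25035714e+00] [-0.30342675 -0.08761688  0.83551087] [-0.0405433  -0.02422442  0.01102262] 85.56241235902216
0 top [(65, np.float64(-1.0), np.float64(57.6)), (215, np.float64(-0.8), np.float64(63.3)), (93, np.float64(0.5), np.float64(58.5)), (40, np.float64(-0.8), np.float64(60.4))] [-59.3 136.2]
0 scene [(15, np.float64(-0.6), np.float64(59.3)), (65, np.float64(-0.6), np.float64(64.5)), (35, np.float64(-1.4), np.float64(59.2)), (28, np.float64(0.1), np.float64(59.4))] [-57.  146.6]
8 top [(58, np.float64(-1.2), np.float64(57.9)), (213, np.float64(-1.1), np.float64(63.0)), (92, np.float64(0.6), np.float64(58.1)), (43, np.float64(0.2), np.float64(61.1))] [-59.4 136.4]
8 scene [(17, np.float64(0.6), np.float64(60.1)), (61, np.float64(-1.5), np.float64(64.9)), (35, np.float64(-1.1), np.float64(60.7)), (30, np.float64(-0.3), np.float64(60.0))] [-55.9 142.1]
```

View pics/l8.png

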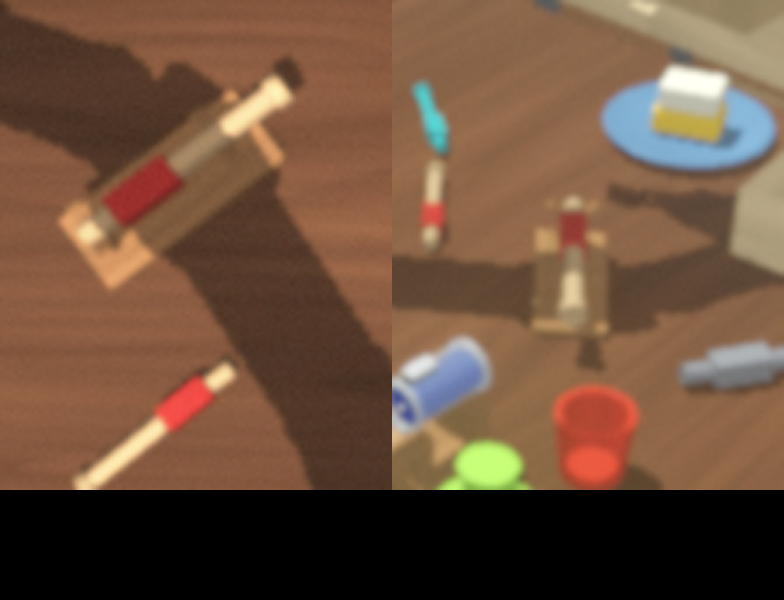

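View pics/t8.png

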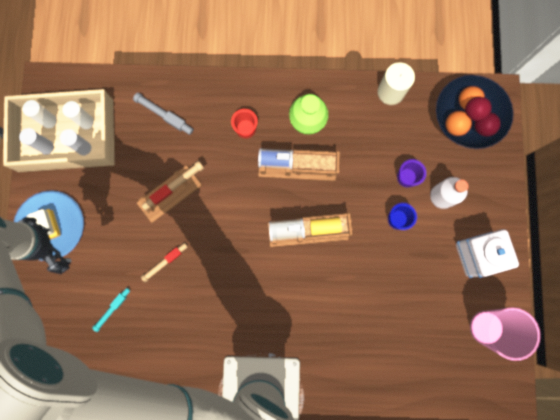

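The rod is back in its rest within about 1 mm of its first pose. The blue candle is still in its tube at (275,158), the yellow one is on the runner at (326,227), and nothing else has moved. One last gap check, then I hand in.

Run:
```python
from meas import *
yaw=np.radians(-82.9);r=np.array([np.cos(yaw),np.sin(yaw)]);nn=np.array([-r[1],r[0]]);T=np.array([448.2,-59.1])
for n in('top','scene'):
  p,d=load(n,8);C=cloud(n,d);s=(C[...,:2]-T)@r;l=(C[...,:2]-T)@nn;hsv=cv2.cvtColor(p,cv2.COLOR_RGB2HSV).astype(int)
  q=(d>0)&(abs(l)<25)&(s>-60)&(s<175)&(hsv[...,0]>23)&(hsv[...,0]<35)&(hsv[...,1]>170)&(C[...,2]>85)
  print(n,q.sum(),np.percentile(s[q],[0,2,98,100]).round(1),C[...,2][q].max().round(1))
ctrl.finish_job()
```

```text
Traceback (most recent call last):
IndexError: index -1 is out of bounds for axis 0 with size 0
```

The colour mask came out empty because its hue bound was too tight; I widen it.

Run:
```python
from meas import *
yaw=np.radians(-82.9);r=np.array([np.cos(yaw),np.sin(yaw)]);nn=np.array([-r[1],r[0]]);T=np.array([448.2,-59.1])
for n in('top','scene'):
  p,d=load(n,8);C=cloud(n,d);s=(C[...,:2]-T)@r;l=(C[...,:2]-T)@nn;z=C[...,2];hsv=cv2.cvtColor(p,cv2.COLOR_RGB2HSV).astype(int)
  w=(d>0)&(abs(l)<25)&(s>-60)&(s<175)&(z>92)
  q=w&(hsv[...,1]>150)
  print(n,w.sum(),q.sum(),np.median(hsv[w&(s>80)&(s<130)],0),np.percentile(s[q],[0,2,98,100]).round(1) if q.any() else '',z[w&(s>60)].max().round(1))
```

```text
top 1049 95 [ 29. 131. 255.] [ 64.5  65.6 139.  140.5] 112.0
scene 541 219 [ 25. 167. 237.] [ 60.9  70.6 147.3 149.2] 111.3
```

The wax runs from about x = 62 to 143 mm in the stand's frame; the tube ends at 45.

```bash
python3 -c "
from cell import ctrl
print(ctrl.finish_job())"
```

```text
the job is handed in; nothing more can be done
None
```

The job is done and handed in at about 16 s of the 48 s allowed; no verdict was reported. I took the larger red-handled rod from its rest and pushed the yellow candle out of its tube from the end away from the runner. The force readings I took during the push were about 12 N at most. I then laid the rod back and moved the arm clear.

**Last checks:**
- **Yellow candle:** it lies on the runner from about x = 62 to 143 mm in the stand's frame, about 15 mm clear of the tube and short of the end stop. Only the rod touched it.
- **Rod:** it is in its rest within about 1 mm of where it started, by depth fits from both views.
- **Blue candle and bystanders:** they look unmoved in the top view. I did not measure them one by one.

**Failed or disagreeing checks:**
- **Candle check:** the first colour check found no wax because its limits were too tight. I repeated it with wider limits, and the two cameras then put the candle's ends up to about 9 mm apart, both clear of the tube.
- **Tube position:** the views also differed by 2–3 mm on the tube's position, within the head's 7 mm clearance.
- **Gripper width:** it read 25 mm on the 28 mm handle, yet the rod held firmly throughout.

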